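# Feel for the empty magazine pocket and load the tool cassette

## Task

Lift the aluminium tool cassette out of its dock, stand it upright on the rubber mat and let go, then take it again across its thin side. Only one of the six magazine pockets is still empty and it looks like the rest: find it by pressing down lightly on the pocket floors (only the empty one gives way), and lower the cassette into it until it is fully home, then let go. Leave the spray can and the grease jar where they stand.

Things in the scene. Friction and masses are not known exactly. Their poses are not given: they have to be found in the camera images.
- cassette_center (a point): Tool cassette: an upright plain aluminium block, 28 mm (its x) by 40 mm (its y) by 90 mm tall (z), about 0.3 kg, the foot tapered by 2 mm a side over the lowest 5 mm. The point is its centre, 45 mm above its foot and 45 mm below its top. It is the same when turned half round. At the start it stands in the dock.
- dock: Fixed steel dock; origin at the centre of its underside on the bench. Base plate 70 (x) by 56 (y) by 6 mm. The cassette stands on it, foot at z = 6 mm, top at z = 96 mm, its axes along the dock's. Low lips (to z = 14 mm) lie 2.5 mm off its ends.
- dock_cheeks (a point): Dock centre at z = 98 mm, the top of its two cheeks (6 mm thick, 30 mm wide along y). They stand 2 mm off the cassette's two 40 mm wide faces, at x = +-16 to 22 mm of the dock, so here it can only be gripped by its ends, across its 40 mm, along the dock's y. Lift it straight up 95 mm or more to clear them.
- mat: Fixed flat black rubber mat, 90 by 90 mm, 3 mm thick; origin at the centre of its underside on the bench (top at z = 3 mm). Room to set the cassette down and change grip.
- magazine: Fixed magazine, 116 (x) by 196 (y) mm; origin at the centre of its underside on the bench. Two rows of three pockets: centres at x = -24 and +24 mm, y = -58, 0 and +58 mm. Each opens upward, mouth 33 (x) by 45 mm (y), rim at z = 60 mm. A cassette goes in with its axes along the magazine's, 2.5 mm clear a side.
- magazine_floors (a point): Centre of the magazine at rim height, z = 60 mm. Each pocket's steel floor plate lies level with the rim. In the one empty pocket (any of the six) it sinks up to 40 mm under 1 to 1.6 N and springs back; a cassette's weight holds it down, its foot then at z = 20 mm, centre at z = 65 mm. In the other five it is held up rigidly by a cassette loaded from below.
- magazine_fins (a point): Centre of the magazine at z = 100 mm, the top of its four aluminium fins: 4 mm thick, 96 mm long along x, at y = -87, -29, 29 and 87 mm, between the columns. So at the magazine the cassette can only be held across its 28 mm, along the magazine's x; nothing stands above the rim on the x sides.
- spray_can: Bystander: white spray can, 45 mm diameter, 125 mm tall; origin at the centre of its underside. Not to be disturbed.
- grease_jar: Bystander: white jar with a black cap, 66 mm diameter, 75 mm tall; origin at the centre of its underside. Not to be disturbed.
Mind the look-alikes: they are no part of the job. Of the things like the part that bears cassette_center, leave any that is brown; of the rest the larger one is meant.

How it is judged:
On the way:
1. the cassette stands upright on the rubber mat (centre within 50 mm of the mat's, sideways), let go (horizontal distance between cassette_center and mat below 0.05 m and height (world z) of cassette_center below 0.053 m and angle between cassette_center's own z axis and vertical below 0.1 rad and contact force between the fingers and cassette below 0.1 N), for 0.15 s.
At the end, for the whole second after the job is handed in: The cassette stands in the empty pocket, fully home (its centre within 4 mm of its seated height, 65 mm above the bench; so inside the mouth of a pocket), upright within 0.12 rad, released and at rest (z of cassette_center in the frame of magazine between 0.058 and 0.069 m and x of cassette_center in the frame of magazine between -0.035 and 0.035 m and y of cassette_center in the frame of magazine between -0.07 and 0.07 m and angle between cassette_center's own z axis and vertical below 0.12 rad and linear speed of cassette below 0.02 m/s); the robot touches nothing.
It fails at once if the spray can is pushed away by more than 40 mm or knocked over (distance of spray_can from where it was at the start of the episode above 0.04 m or angle between spray_can's own z axis and vertical above 0.5 rad).
It fails at once if the grease jar is pushed away by more than 40 mm or knocked over (distance of grease_jar from where it was at the start of the episode above 0.04 m or angle between grease_jar's own z axis and vertical above 0.5 rad).
It also fails if it takes over 64 s, if anything falls off the work surface, if the arm or the gripper's body presses on something with over 40 N, if the wrist force passes 120 N, or if a joint passes its speed limit or range.

## Robot

A 6-joint arm with a two-finger parallel gripper is mounted at the origin on the work surface. World frame = base frame: x ahead of the robot, y to its left, z up, the work surface at z = 0. Lengths are in m, angles in rad, forces in N, time in s.
With the tool pointing down it reaches from about 0.15 to 0.775 m from the base axis. Payload 6.1 kg.
Tool frame: the origin (TCP) lies at the very end of the fingers, on their centre line; the grasp point (between the pads) lies 19 mm behind it (grip_depth is the distance from the TCP to the grasp point, in m); z points along the fingers, y is the direction in which the jaws open and shut (so a half turn about z gives the same grasp; the last joint's range is limited). The gripper opens to 85 mm and grips with 20 to 120 N. Pads are 22 mm wide; open, the fingers measure 114 mm over their backs; the gripper's body (76 mm by 85 mm) begins 54 mm behind the grasp point. The pads swing forward as they close: fully open they stand 13 mm farther back than shut.
Start: joints at [1.126, 0.126, -0.04, 1.405, 0, 1.571], TCP at [0.226, 0.474, 0.231] pointing down, gripper open.
Joint ranges: [-2.72, 2.72], [-0.95, 1.95], [-1.27, 1.35], [-1.78, 2.02], [-1.46, 1.47], [-3.14, 3.14]. Speed limits (rad/s): [2.39, 2.39, 3.01, 3.14, 3.14, 3.14].

## Interface

Orientations are given as a unit quaternion [x, y, z, w].
In Python, from bench import get_obs, capture, sign_off, find_in, regions_of, grip_depth gives the robot as it stands.
- The arm moves only by the shell command python3 -m handwheel 'ROWS'. ROWS is text: rows parted by semicolons, each of 7 numbers parted by spaces: the finger opening in mm, from 0 to 85.4, then the shift along the tool's x, y, z in mm, then the turn, a rotation vector about the tool's x, y, z in rad. In form: fingers tx ty tz wx wy wz; .... A call has 1 to 5 rows; each row shifts and turns the commanded pose from where the row before left it, along the tool's axes as they then stand; what a row does not reach is not made up. A row lasts 1/8 s, in which the tool goes at most 62.5 mm and 10.7 degrees, less where a joint would pass 70% of its speed; a pose out of reach is approached as far as the arm can. A call with a gripper value outside its range is refused whole. The fingers move at their own pace and stop on an object; the grip force is fixed at half the most. Time passes only in rows, so rows that do not move let the fingers close. It gives the time, the measured TCP pose, the force and the opening at its end, in the units of the state.
- get_obs(): the state, without advancing time (a new reading comes with each control period).
- capture(name): name is "scene" or "top" or "wrist"; returns a dict with "img" (400x640x3 uint8, blue, green, red), "vfov" (degrees; the focal length in pixels is half the picture's height over the tangent of half this angle, whatever the lens; pixels are square), "cx", "cy" (the principal point, pixels), "k1" (the pictures are not rectified: a ray, as slopes to the right and down, at radius r is drawn at 1 + k1 r^2 times it, then the intrinsics apply), "world_to_cam" (4x4, takes a point from world to camera coordinates); the wrist camera has in their place "mount" (4x4, takes a point from camera to tool coordinates, whose origin is the TCP and whose axes are the flange's). Camera axes: x right, y down, z forward; pixel columns grow to the right and rows downward; lengths in m; the calibration is good to about 2 mm. A picture is of the moment at which its call begins: read the wrist's pose just before it. There is no depth.
- sign_off(): hands the job in, once; it reports no verdict.
Trained networks look in a picture, given as the dict that the camera call returned (one of the last four; its "shot" number tells which), for a name from the list of things; names that differ only in an ending like _2 or _b are one class to them, and where a whole thing is asked for, a point or a joint stands for the part that bears it (a point fixed in the world has none). Each returns a list of dicts, best first, with "confidence" (0 to 1); they miss things now and then, are a little off and sometimes report something else, mostly with a low value. They report only what shows in the picture. A call takes as long as a camera call. They do not tell look-alikes from the thing itself.
- find_in(thing, picture): "rect" ([centre column, centre row, width, height] in pixels, round what is visible of it).
- regions_of(thing, picture): "region" (400x640 bool, what is visible of it) and "rect" ([centre column, centre row, width, height] in pixels, round what is visible of it).
The state is a dict: "t": time; "joints": joint angles; "qvel": joint speeds; "joint_torque": joint torques, N m; "ee_pos": TCP position; "eef_rot": TCP orientation; "force": force on the tool from outside, world axes, zero at the start; "torque": the same for the moment, N m; "opening": finger opening in m.
Only numpy, scipy, OpenCV 4.12 (cv2) and the standard library are available. Lean on these libraries where they do the work, as an engineer would, in place of code of your own. Each camera call takes 0.05 s, during which the arm holds its last target. There are 200 camera calls.

## Working session

There is one attempt and no reset: what is moved stays moved. The work goes in short steps, Python scripts to look and compute and a shell command to move; the robot and the scene stay as the last step left them, time stands still between calls to the robot, and variables do not carry over. Pictures are saved under pics/ and viewed, about 8 in all and at most 12, crops included, and the job is handed in when it is done.

```bash
ls; mkdir -p pics; python3 - <<'E'
from bench import *
import cv2,numpy as np
o=get_obs();print(o, grip_depth)
for n in ("scene","top"):
    p=capture(n);cv2.imwrite(f"pics/{n}0.png",p["img"])
    print(n,p["vfov"],p["cx"],p["cy"],p["k1"],np.round(p["world_to_cam"],4).tolist())
    for t in ("cassette_center","dock","mat","magazine","spray_can","grease_jar"):
        print(t,[(np.round(d["rect"],1).tolist(),round(d["confidence"],2)) for d in find_in(t,p)][:4])
E
```

```text
pics
{'t': 0.0, 'joints': array([ 1.12599437e+00,  1.26368571e-01, -4.06456006e-02,  1.40541069e+00,
        1.44082014e-05,  1.57078354e+00]), 'qvel': array([-0.0011049 , -0.00129829, -0.00022621, -0.00056063, -0.00051742,
        0.00072894]), 'joint_torque': array([ 9.19807353e-04, -4.35917330e+01,  3.52921450e+01,  1.71298231e-02,
        3.93081689e-05, -4.22307906e-06]), 'ee_pos': array([0.22570749, 0.47352863, 0.23051727]), 'eef_rot': array([ 2.20565798e-01,  9.75371758e-01, -7.92623812e-04, -1.86636740e-04]), 'force': array([-0.07747077,  0.09721171, -0.56591885]), 'torque': array([ 0.04365536, -0.03196904, -0.02520436]), 'opening': 0.08535337586809323} 0.0187
scene 44.056220491913756 315.5785510524972 196.18037019612336 -0.09885085461941073 [[-0.8943, 0.4474, 0.0032, 0.55], [0.368, 0.7395, -0.5637, -0.1235], [-0.2545, -0.5029, -0.826, 1.1456], [0.0, 0.0, 0.0, 1.0]]
cassette_center [([305.7, 145.1, 15.6, 43.0], 0.82), ([344.4, 135.9, 17.2, 30.8], 0.67), ([262.2, 282.6, 36.1, 46.4], 0.55)]
dock [([304.9, 149.6, 35.0, 50.7], 0.59)]
mat [([371.1, 199.1, 52.9, 41.8], 0.95), ([305.9, 152.7, 35.1, 43.8], 0.39)]
magazine [([307.4, 148.5, 37.9, 46.2], 0.72), ([412.5, 308.3, 91.4, 130.6], 0.17)]
spray_can []
grease_jar [([262.2, 280.4, 35.9, 47.9], 0.85)]
top 44.995112971420824 314.94254284821244 197.41880361549636 0.04078489444755224 [[-0.0255, -0.999, -0.0359, -0.0073], [-0.9857, 0.0311, -0.1658, 0.6162], [0.1668, 0.0311, -0.9855, 0.8946], [0.0, 0.0, 0.0, 1.0]]
cassette_center [([470.8, 246.4, 39.0, 24.0], 0.89), ([413.4, 286.9, 21.1, 19.7], 0.66), ([412.9, 235.5, 33.1, 20.2], 0.58)]
dock [([409.2, 239.2, 33.3, 39.9], 0.85)]
mat [([197.2, 248.8, 122.3, 81.4], 0.64), ([336.0, 280.6, 49.6, 43.5], 0.63)]
magazine [([197.9, 251.2, 118.5, 79.9], 0.71)]
spray_can [([458.9, 148.9, 37.8, 39.1], 0.63)]
grease_jar [([283.1, 137.2, 34.2, 39.8], 0.79)]
```

```bash
python3 - <<'E'
import cv2
a=cv2.imread("pics/top0.png")[100:340,110:540];cv2.imwrite("pics/topc.png",cv2.resize(a,None,fx=1.85,fy=1.85,interpolation=cv2.INTER_CUBIC))
E
```

```text
(no output)
```

View pics/topc.png

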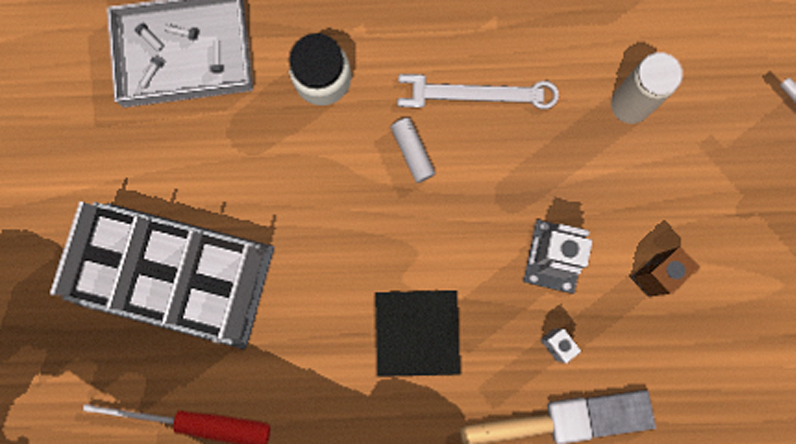

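View pics/scene0.png

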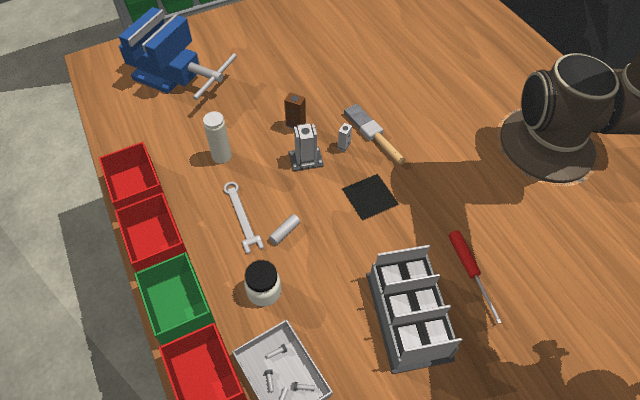

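Top crop: the magazine is at left, the mat at mid-bottom, and the dock with the aluminium block at about (418,235) full-image. The look-alikes are a small block at (422,287) and a brown block at (472,246). The scene view agrees with this.

```bash
cat > h.py <<'E'
import numpy as np,cv2
from bench import *
from scipy.spatial.transform import Rotation as R
def shot(n):
    o=get_obs(); p=capture(n)
    if "mount" in p:
        T=np.eye(4);T[:3,:3]=R.from_quat(o["eef_rot"]).as_matrix();T[:3,3]=o["ee_pos"]
        p["c2w"]=T@np.array(p["mount"])
    else: p["c2w"]=np.linalg.inv(p["world_to_cam"])
    return p
def K(p):
    f=200/np.tan(np.radians(p["vfov"])/2)
    return np.array([[f,0,p["cx"]],[0,f,p["cy"]],[0,0,1]]),np.array([p["k1"],0,0,0,0.])
def proj(p,X):
    k,d=K(p);w=np.linalg.inv(p["c2w"]);r,_=cv2.Rodrigues(w[:3,:3])
    return cv2.projectPoints(np.array(X,float).reshape(-1,1,3),r,w[:3,3],k,d)[0].reshape(-1,2)
def ray(p,uv,z):
    k,d=K(p);n=cv2.undistortPoints(np.array(uv,float).reshape(-1,1,2),k,d).reshape(-1,2)
    v=np.c_[n,np.ones(len(n))]@p["c2w"][:3,:3].T;c=p["c2w"][:3,3]
    return (c+v*((z-c[2])/v[:,2])[:,None])
def pose(x,y,a):return lambda P:np.c_[np.array(P)[:,:2]@np.array([[np.cos(a),np.sin(a)],[-np.sin(a),np.cos(a)]])+[x,y],np.array(P)[:,2]]
E
python3 - <<'E'
from h import *
p=shot("top")
def full(u):return (np.array(u)/1.85+[110,100])
def show(n,u,z):print(n,np.round(ray(p,full(u),z)[:,:2],4).tolist())
show("casstop",[[570,248]],.096)
show("mat",[[375,292],[457,291],[461,374],[377,376]],.003)
show("fin ends",[[82,203],[53,295],[272,247],[244,347]],.1)
show("small",[[564,345]],.05);show("brown",[[678,268]],.09)
show("can",[[660,75]],.125);show("jar",[[318,61]],.075)
for n in("mat","dock"):
    for d in regions_of(n,p)[:2]:
        c=np.argwhere(d["region"])[:,::-1]
        b=cv2.boxPoints(cv2.minAreaRect(c.astype(np.float32)));print(n,d["confidence"],b.tolist(),np.round(ray(p,b,.003)[:,:2],4).tolist())
w=capture("wrist");print(w["vfov"],w["cx"],w["cy"],w["k1"],np.round(w["mount"],4).tolist())
E
```

```text
casstop [[0.5345, -0.2127]]
mat [[0.5005, -0.0156], [0.4992, -0.1048], [0.4112, -0.1054], [0.4112, -0.0156]]
fin ends [[0.5937, 0.2735], [0.5026, 0.2993], [0.5436, 0.082], [0.4467, 0.1098]]
small [[0.44, -0.2086]]
brown [[0.5126, -0.3173]]
can [[0.699, -0.3048]]
jar [[0.7416, 0.0359]]
mat 0.68 [[311.5801696777344, 256.6261291503906], [357.4730529785156, 255.44937133789062], [358.6655578613281, 301.9572448730469], [312.7726745605469, 303.1340026855469]] [[0.503, -0.0134], [0.5029, -0.1058], [0.4117, -0.1044], [0.4115, -0.0136]]
dock 0.77 [[391.6287841796875, 251.95924377441406], [399.84765625, 217.43992614746094], [428.41845703125, 224.2425079345703], [420.1995849609375, 258.7618408203125]] [[0.5081, -0.1744], [0.5773, -0.1947], [0.5618, -0.2511], [0.4931, -0.2303]]
dock 0.46 [[266.0, 118.0], [298.0, 118.0], [298.0, 156.0], [266.0, 156.0]] [[0.7982, 0.0763], [0.7957, 0.0083], [0.7129, 0.0099], [0.7152, 0.0771]]
63.34505967341626 325.67025525271913 198.61918018496476 -0.04188877258291793 [[-0.0007, -0.9452, -0.3264, 0.0844], [1.0, -0.0006, -0.0003, -0.0015], [0.0001, -0.3264, 0.9452, -0.1425], [0.0, 0.0, 0.0, 1.0]]
```

```bash
python3 -m handwheel '85 -55.5 -18.5 0 0 0 0;85 -55.5 -18.5 0 0 0 0;85 -55.5 -18.5 0 0 0 0;85 -55.5 -18.5 0 0 0 0;85 -55.5 -18.5 0 0 0 0'
python3 -m handwheel '85 -55.5 -18.5 0 0 0 0;85 -55.5 -18.5 0 0 0 0;0 0 0 0 0 0 .176;0 0 0 0 0 0 .176;0 0 0 0 0 0 .176'
python3 -m handwheel '0 0 0 0 0 0 .176;0 0 0 0 0 0 .176;0 0 0 0 0 0 .176;0 0 0 0 0 0 .176;0 0 0 0 0 0 .176'
python3 - <<'E'
from h import *
o=get_obs();print(o["ee_pos"],o["joints"],o["force"])
p=shot("wrist");cv2.imwrite("pics/w1.png",p["img"]);np.save("w1.npy",p["c2w"])
print([d["rect"] for d in find_in("magazine",p)])
E
```

```text
t: 1.52
ee_pos: [0.4378, 0.2696, 0.2315]
eef_rot: [0.221, 0.975, 0.0, 0.0]
force: [0.3, 1.5, 0.6]
opening: 0.0848
t: 2.15
ee_pos: [0.5211, 0.1895, 0.2312]
eef_rot: [0.47, 0.882, -0.0, -0.0]
force: [-0.7, -0.7, 0.0]
opening: 0.0316
t: 2.78
ee_pos: [0.5209, 0.1898, 0.2313]
eef_rot: [0.801, 0.598, 0.0, -0.0]
force: [0.7, 0.8, -0.8]
opening: -0.0
[0.52087361 0.18984763 0.23128431] [3.49500422e-01 1.81981588e-01 2.65350822e-02 1.41535745e+00
 2.78308431e-05 2.20812583e+00] [ 0.72068912  0.80024073 -0.75919688]
[[326.1, 158.1, 122.6, 206.1]]
```

View pics/w1.png

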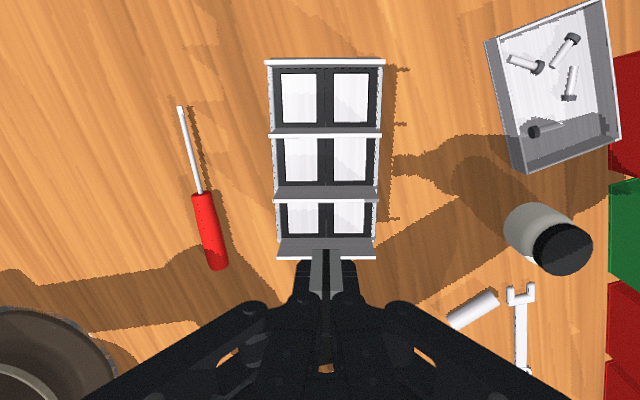

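Wrist view: the magazine is square in the picture. The fin tops run at rows 61, 134, 199 and 257, columns about 265–385.

```bash
cat >> h.py <<'E'
from scipy.optimize import least_squares
def fit(p,P,uv,x0):
    f=lambda q:(proj(p,pose(*q)(P))-uv).ravel()
    r=least_squares(f,x0,x_scale=[.01,.01,.1],loss='soft_l1');return r.x,f(r.x).reshape(-1,2)
def step(x,y,z,yaw):  # tool shift to TCP target, tool y axis yaw (rad)
    o=get_obs();M=R.from_quat(o["eef_rot"]).as_matrix();d=np.array([x,y,z])-o["ee_pos"]
    a=np.arctan2(M[1,1],M[0,1]);w=(yaw-a+np.pi/2)%np.pi-np.pi/2
    print("tcp",np.round(o["ee_pos"],4),"yaw",round(a,4),"tilt",np.round(M[:,2],4),"shift mm",np.round(1000*M.T@d,1),"wz",round(-w,4))
E
python3 - <<'E'
from h import *
p=shot("wrist")
uv=np.array([[265,62],[385,62],[268,135],[382,133],[272,199.5],[378,198],[277,258],[375,257]],float)
P=[[s*.048,y,.1] for y in(.087,.029,-.029,-.087) for s in(-1,1)]
q,r=fit(p,P,uv,[.52,.19,-.28]);print(q,np.round(r,1).tolist())
for y in(.058,0,-.058):
  for x in(-.024,.024):
    print(x,y,np.round(proj(p,pose(*q)([[x,y,.06]]))).tolist(),np.round(pose(*q)([[x,y,.06]]),4).tolist())
step(*pose(*q)([[-.024,-.058,.11]])[0],q[2])
np.save("mag.npy",q)
E
```

```text
[ 0.5243647   0.20530036 -0.27643468] [[-1.7, -0.9], [0.5, -1.8], [-0.2, 0.2], [0.2, 1.4], [-0.1, 0.8], [1.0, 1.7], [-1.4, -0.5], [1.0, -0.0]]
-0.024 0.058 [[299.0, 97.0]] [[0.5171, 0.2676, 0.06]]
0.024 0.058 [[351.0, 97.0]] [[0.5633, 0.2545, 0.06]]
-0.024 0 [[301.0, 159.0]] [[0.5013, 0.2119, 0.06]]
0.024 0 [[350.0, 159.0]] [[0.5475, 0.1988, 0.06]]
-0.024 -0.058 [[303.0, 214.0]] [[0.4854, 0.1561, 0.06]]
0.024 -0.058 [[349.0, 213.0]] [[0.5316, 0.143, 0.06]]
tcp [0.5209 0.1898 0.2313] yaw -0.2791 tilt [-1.e-04 -0.e+00 -1.e+00] shift mm [-42.2 -24.7 121.3] wz -0.0026
```

```bash
python3 -m handwheel '0 -21 -12.3 60 0 0 0;0 -21 -12.3 60 0 0 0;0 0 0 42 0 0 0;0 0 0 5 0 0 0;0 0 0 0 0 0 0'
python3 -m handwheel '0 0 0 1 0 0 0;0 0 0 1 0 0 0;0 0 0 1 0 0 0;0 0 0 0 0 0 0'
python3 -m handwheel '0 0 0 1 0 0 0;0 0 0 1 0 0 0;0 0 0 0 0 0 0'
```

```text
t: 3.55
ee_pos: [0.4876, 0.1579, 0.0696]
eef_rot: [0.799, 0.601, 0.001, 0.0]
force: [0.1, -0.8, -0.1]
opening: 0.0003
t: 4.05
ee_pos: [0.4869, 0.1576, 0.0657]
eef_rot: [0.799, 0.601, 0.0, 0.0]
force: [-0.3, -0.0, 0.0]
opening: -0.0004
t: 4.42
ee_pos: [0.4867, 0.1575, 0.0633]
eef_rot: [0.799, 0.601, -0.0, -0.0]
force: [0.1, 0.4, -0.3]
opening: -0.0003
```

```bash
python3 -m handwheel '0 0 0 2 0 0 0;0 0 0 1 0 0 0;0 0 0 0 0 0 0'
python3 -m handwheel '0 0 0 1 0 0 0;0 0 0 0 0 0 0'
python3 -m handwheel '0 0 0 1 0 0 0;0 0 0 0 0 0 0'
python3 -m handwheel '0 0 0 1 0 0 0;0 0 0 0 0 0 0'
```

```text
t: 4.8
ee_pos: [0.4867, 0.1575, 0.0603]
eef_rot: [0.799, 0.601, -0.0, -0.0]
force: [0.4, -0.9, -0.3]
opening: 0.0001
t: 5.05
ee_pos: [0.4868, 0.1575, 0.0601]
eef_rot: [0.799, 0.601, 0.0, 0.0]
force: [-0.6, -1.3, 4.8]
opening: -0.0002
t: 5.3
ee_pos: [0.4869, 0.1575, 0.06]
eef_rot: [0.799, 0.601, 0.001, 0.0]
force: [-4.9, -2.1, 12.4]
opening: -0.0
t: 5.55
ee_pos: [0.4869, 0.1575, 0.06]
eef_rot: [0.799, 0.601, 0.001, 0.0]
force: [-7.1, -2.2, 19.6]
opening: -0.0002
```

```bash
python3 -m handwheel '0 0 0 -12 0 0 0;0 0 46.5 0 0 0 0;0 0 0 9 0 0 0;0 0 0 3 0 0 0;0 0 0 0 0 0 0'
python3 -m handwheel '0 0 0 -12 0 0 0;0 0 0 -45 0 0 0;0 57 0 0 0 0 0;0 0 0 44 0 0 0;0 0 0 8 0 0 0'
python3 -m handwheel '0 0 0 5 0 0 0;0 0 0 0 0 0 0'
python3 -m handwheel '0 0 0 -12 0 0 0;0 0 -48 0 0 0 0;0 0 0 9 0 0 0;0 0 0 3 0 0 0;0 0 0 0 0 0 0'
```

```text
t: 6.18
ee_pos: [0.5339, 0.1444, 0.06]
eef_rot: [0.8, 0.6, 0.002, 0.002]
force: [3.6, -3.3, 11.9]
opening: 0.0
t: 6.8
ee_pos: [0.5445, 0.1992, 0.0599]
eef_rot: [0.799, 0.601, -0.003, -0.001]
force: [-12.2, -2.3, 34.4]
opening: -0.0002
t: 7.05
ee_pos: [0.5447, 0.1992, 0.06]
eef_rot: [0.799, 0.601, -0.001, -0.002]
force: [-10.7, 0.2, 16.5]
opening: 0.0004
t: 7.68
ee_pos: [0.5003, 0.2126, 0.06]
eef_rot: [0.799, 0.601, -0.0, -0.001]
force: [-12.3, -1.3, 21.8]
opening: 0.0001
```

```bash
python3 -m handwheel '0 0 0 -12 0 0 0;0 0 0 -38 0 0 0;0 57 0 0 0 0 0;0 0 0 38 0 0 0;0 0 0 7 0 0 0'
python3 -m handwheel '0 0 0 3 0 0 0;0 0 0 0 0 0 0'
python3 -m handwheel '0 0 0 2 0 0 0;0 0 0 0 0 0 0'
```

```text
t: 8.3
ee_pos: [0.5162, 0.2668, 0.0601]
eef_rot: [0.799, 0.601, -0.002, -0.0]
force: [0.2, 0.4, 0.8]
opening: 0.0
t: 8.55
ee_pos: [0.5175, 0.267, 0.0604]
eef_rot: [0.8, 0.6, 0.0, 0.0]
force: [-0.3, 1.3, -0.6]
opening: -0.0003
t: 8.8
ee_pos: [0.5176, 0.2674, 0.0582]
eef_rot: [0.8, 0.601, 0.001, 0.0]
force: [0.0, -0.9, 0.1]
opening: -0.0002
```

```bash
python3 -m handwheel '0 0 0 4 0 0 0;0 0 0 4 0 0 0;0 0 0 0 0 0 0;0 0 0 0 0 0 0'
python3 - <<'E'
from h import *
q=np.load("mag.npy")
f=[]
for i in range(8): capture("top");f.append(get_obs()["force"])
print(np.mean(f,0),get_obs()["ee_pos"])
step(.535,-.2127,.23,np.radians(73.6))
E
```

```text
t: 9.3
ee_pos: [0.5169, 0.2674, 0.0493]
eef_rot: [0.799, 0.601, -0.0, -0.0]
force: [0.6, -0.7, 1.1]
opening: 0.0
[-0.36538716 -0.33337812  1.06734433] [0.51690345 0.26740496 0.04943359]
tcp [0.5169 0.2674 0.0494] yaw -0.282 tilt [-3.e-04 -0.e+00 -1.e+00] shift mm [-456.1  150.9 -180.6] wz -1.5665
```

```bash
python3 -m handwheel '0 0 0 -60 0 0 0;0 0 0 -60 0 0 0;0 0 0 -60 0 0 0;0 -57 18.9 0 0 0 0;0 -57 18.9 0 0 0 0'
python3 -m handwheel '0 -57 18.9 0 0 0 0;0 -57 18.9 0 0 0 0;85 -57 18.9 0 0 0 0;85 -57 18.9 0 0 0 0;85 -57 18.9 0 0 0 0'
python3 -m handwheel '85 -57 18.9 0 0 0 0;85 0 0 0 0 0 -.174;85 0 0 0 0 0 -.174;85 0 0 0 0 0 -.174;85 0 0 0 0 0 -.174'
python3 -m handwheel '85 0 0 0 0 0 -.174;85 0 0 0 0 0 -.174;85 0 0 0 0 0 -.174;85 0 0 0 0 0 -.174;85 0 0 0 0 0 -.174'
python3 - <<'E'
from h import *
step(.535,-.2127,.23,np.radians(73.6))
p=shot("wrist");cv2.imwrite("pics/w2.png",p["img"])
for n in("dock","cassette_center"):print(n,[(d["rect"],d["confidence"]) for d in find_in(n,p)])
E
```

```text
t: 10.32
ee_pos: [0.5221, 0.1468, 0.2303]
eef_rot: [0.799, 0.602, 0.001, 0.0]
force: [0.9, 0.0, -1.1]
opening: 0.0
t: 10.95
ee_pos: [0.5329, -0.1546, 0.2295]
eef_rot: [0.799, 0.601, 0.0, 0.0]
force: [0.5, -0.2, 0.8]
opening: 0.0544
t: 11.58
ee_pos: [0.5353, -0.2127, 0.2292]
eef_rot: [0.544, 0.839, -0.0, -0.0]
force: [0.2, -0.2, 0.2]
opening: 0.085
t: 12.2
ee_pos: [0.5353, -0.2126, 0.2292]
eef_rot: [0.14, 0.99, 0.0, -0.0]
force: [-0.5, -0.7, 0.3]
opening: 0.0853
tcp [ 0.5353 -0.2126  0.2292] yaw 1.2898 tilt [-4.e-04  2.e-04 -1.e+00] shift mm [ 0.3 -0.2 -0.8] wz 0.0052
dock [([328.0, 171.3, 47.4, 77.8], 0.9)]
cassette_center [([326.4, 178.1, 44.1, 41.1], 0.83), ([222.9, 179.7, 62.3, 69.0], 0.8), ([304.7, 77.0, 36.2, 34.0], 0.71)]
```

View pics/w2.png

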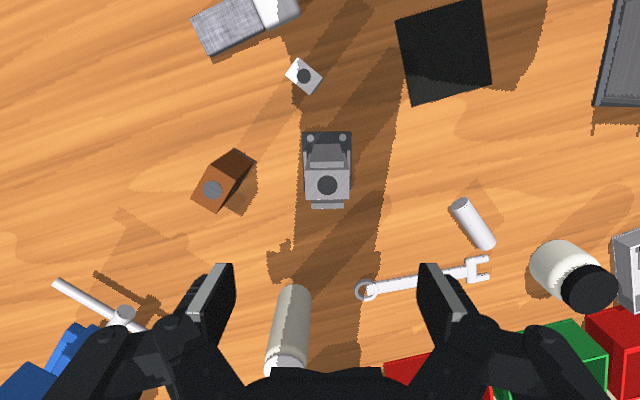

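```bash
python3 - <<'E'
from h import *
i=cv2.imread("pics/w2.png")[120:220,280:380];cv2.imwrite("pics/w2c.png",cv2.resize(i,None,fx=6,fy=6,interpolation=cv2.INTER_CUBIC))
p=shot("wrist");print(np.round(ray(p,[[327,185]],.096),4))
E
```

```text
[[ 0.5331 -0.2123  0.096 ]]
```

View pics/w2c.png

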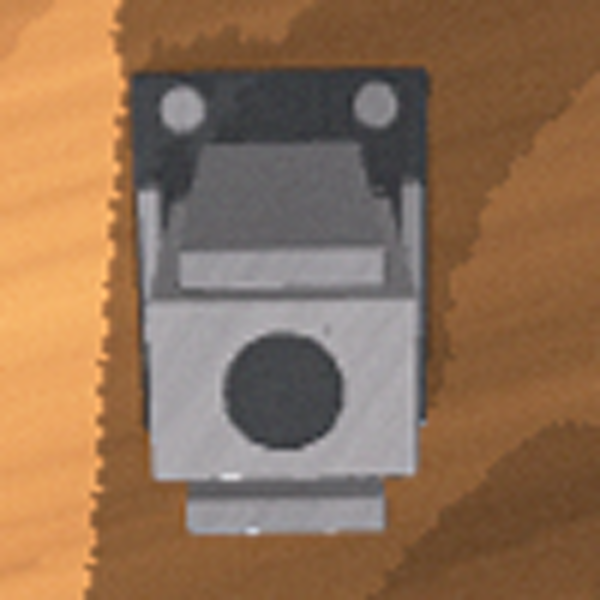

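The cassette's top-face corners in the crop are about (151,300), (417,296), (418,474) and (155,480), with the cheeks just above and below.

```bash
python3 - <<'E'
from h import *
p=shot("wrist")
uv=np.array([[151,300],[417,296],[418,474],[155,480],[283,391]])/6+[280,120]
X=ray(p,uv,.096);print(np.round(X,4).tolist())
# dock x ~ yaw-90: corners order: top row in image = tool +x side
P=[[s*.014,t*.020,.096] for s,t in((-1,-1),(-1,1),(1,1),(1,-1))]+[[0,0,.096]]
q,r=fit(p,P,uv,[.534,-.2125,-.28]);print(q,np.round(r,1).tolist())
step(q[0],q[1],.06,q[2]+np.pi/2); np.save("cas.npy",q)
E
```

```text
[[0.5145, -0.2267, 0.096], [0.5251, -0.1894, 0.096], [0.5516, -0.1965, 0.096], [0.5412, -0.2346, 0.096], [0.5333, -0.2122, 0.096]]
[ 0.53314516 -0.21192475 -0.27209081] [[-0.9, -0.0], [0.6, -0.2], [0.2, 0.4], [-0.3, 0.2], [0.3, -0.3]]
tcp [ 0.5354 -0.2126  0.2294] yaw 1.2812 tilt [-1.e-04  1.e-04 -1.e+00] shift mm [  2.3   0.  169.4] wz -0.0175
```

```bash
python3 -m handwheel '85 2.3 0 60 0 0 -.0175;85 0 0 60 0 0 0;85 0 0 54 0 0 0;85 0 0 10 0 0 0;85 0 0 0 0 0 0'
python3 -m handwheel '0 0 0 0 0 0 0;0 0 0 0 0 0 0;0 0 0 0 0 0 0;0 0 0 0 0 0 0;0 0 0 0 0 0 0'
```

```text
t: 13.08
ee_pos: [0.5335, -0.2121, 0.0463]
eef_rot: [0.135, 0.991, -0.0, 0.0]
force: [-0.3, 0.6, 0.4]
opening: 0.0846
t: 13.7
ee_pos: [0.5342, -0.2123, 0.0472]
eef_rot: [0.134, 0.991, -0.0, 0.001]
force: [-0.7, 0.6, 7.2]
opening: 0.0395
```

```bash
python3 -m handwheel '0 0 0 -30 0 0 0;0 0 0 -50 0 0 0;0 0 0 -30 0 0 0;0 0 0 0 0 0 0;0 0 0 0 0 0 0'
python3 - <<'E'
from h import *
o=get_obs();print(o["opening"],o["force"])
step(.457,-.06,.0442,1.2987)
E
```

```text
t: 14.32
ee_pos: [0.5324, -0.2117, 0.1538]
eef_rot: [0.134, 0.991, 0.0, -0.001]
force: [-0.8, -0.2, -3.8]
opening: 0.0395
0.039527817091432424 [-0.84077329 -0.17180109 -3.83028764]
tcp [ 0.5324 -0.2117  0.1538] yaw 1.3015 tilt [-2.1e-03  8.0e-04 -1.0e+00] shift mm [112.8 126.2 109.8] wz 0.0028
```

```bash
python3 -m handwheel '0 28.2 31.5 0 0 0 0;0 28.2 31.5 0 0 0 0;0 28.2 31.5 0 0 0 0;0 28.2 31.5 0 0 0 0;0 0 0 0 0 0 0'
python3 -m handwheel '0 0 0 40 0 0 0;0 0 0 40 0 0 0;0 0 0 20 0 0 0;0 0 0 5 0 0 0;0 0 0 0 0 0 0'
python3 -c "
from h import *
step(.457,-.06,.0442,1.2987);print(get_obs()['force'])"
```

```text
t: 14.95
ee_pos: [0.4554, -0.0585, 0.1535]
eef_rot: [0.133, 0.991, 0.0, -0.002]
force: [0.4, 0.3, -3.4]
opening: 0.0393
t: 15.58
ee_pos: [0.4578, -0.0608, 0.0501]
eef_rot: [0.134, 0.991, -0.0, -0.001]
force: [-1.0, -0.0, -2.0]
opening: 0.0397
tcp [ 0.4578 -0.0608  0.0501] yaw 1.3011 tilt [-0.0011  0.     -1.    ] shift mm [1.  0.6 5.9] wz 0.0024
[-0.97498661 -0.03951407 -1.99443361]
```

```bash
python3 -m handwheel '0 0 0 4 0 0 0;0 0 0 0 0 0 0;0 0 0 1 0 0 0;0 0 0 0 0 0 0'
python3 -m handwheel '0 0 0 1 0 0 0;0 0 0 0 0 0 0'
python3 -m handwheel '0 0 0 1 0 0 0;0 0 0 0 0 0 0'
```

```text
t: 16.08
ee_pos: [0.4581, -0.0605, 0.0456]
eef_rot: [0.134, 0.991, 0.0, 0.0]
force: [-0.2, 0.1, -2.2]
opening: 0.0396
t: 16.32
ee_pos: [0.4579, -0.0605, 0.0444]
eef_rot: [0.134, 0.991, -0.0, -0.0]
force: [-0.4, 0.3, -3.0]
opening: 0.0395
t: 16.58
ee_pos: [0.4581, -0.0605, 0.0442]
eef_rot: [0.134, 0.991, -0.0, 0.0]
force: [-2.7, 0.6, 5.4]
opening: 0.0395
```

```bash
python3 -m handwheel '85 0 0 0 0 0 0;85 0 0 0 0 0 0;85 0 0 0 0 0 0;85 0 0 0 0 0 0'
python3 -m handwheel '85 0 0 -40 0 0 0;85 0 0 -60 0 0 0;85 0 0 -60 0 0 0;85 0 0 0 0 0 .175;85 0 0 0 0 0 .175'
python3 -m handwheel '85 0 0 0 0 0 .175;85 0 0 0 0 0 .175;85 0 0 0 0 0 .175;85 0 0 0 0 0 .175;85 0 0 0 0 0 .175'
python3 -m handwheel '85 0 0 0 0 0 .175;85 0 0 0 0 0 .171;85 0 0 0 0 0 0'
python3 - <<'E'
from h import *
p=shot("wrist")
q=np.load("cas.npy")
P=[[s*.014,t*.020,.093] for s,t in((-1,-1),(-1,1),(1,1),(1,-1))]
u=proj(p,pose(.4581,-.0605,q[2])(P));print(u.round(1).tolist())
step(.4581,-.0605,.06,q[2])
c=u.mean(0).astype(int);x0,y0=c[0]-60,c[1]-50;print(x0,y0)
cv2.imwrite("pics/w3c.png",cv2.resize(p["img"][y0:y0+100,x0:x0+120],None,fx=6,fy=6,interpolation=cv2.INTER_CUBIC))
E
```

```text
t: 17.08
ee_pos: [0.458, -0.0605, 0.0434]
eef_rot: [0.134, 0.991, -0.0, 0.0]
force: [-0.4, -0.4, 0.2]
opening: 0.0848
t: 17.7
ee_pos: [0.4585, -0.0606, 0.2045]
eef_rot: [0.307, 0.952, 0.0, 0.001]
force: [-1.1, 0.4, -0.8]
opening: 0.085
t: 18.32
ee_pos: [0.458, -0.0605, 0.2034]
eef_rot: [0.682, 0.732, -0.0, -0.0]
force: [0.8, -0.1, 0.1]
opening: 0.085
t: 18.7
ee_pos: [0.458, -0.0605, 0.2034]
eef_rot: [0.795, 0.606, -0.0, -0.0]
force: [0.1, 0.4, 0.5]
opening: 0.0851
[[309.7, 215.8], [309.1, 169.5], [344.0, 169.6], [343.0, 215.9]]
tcp [ 0.458  -0.0605  0.2034] yaw -0.2663 tilt [-1.e-04 -0.e+00 -1.e+00] shift mm [1.000e-01 1.000e-01 1.434e+02] wz 0.0058
266 142
```

View pics/w3c.png

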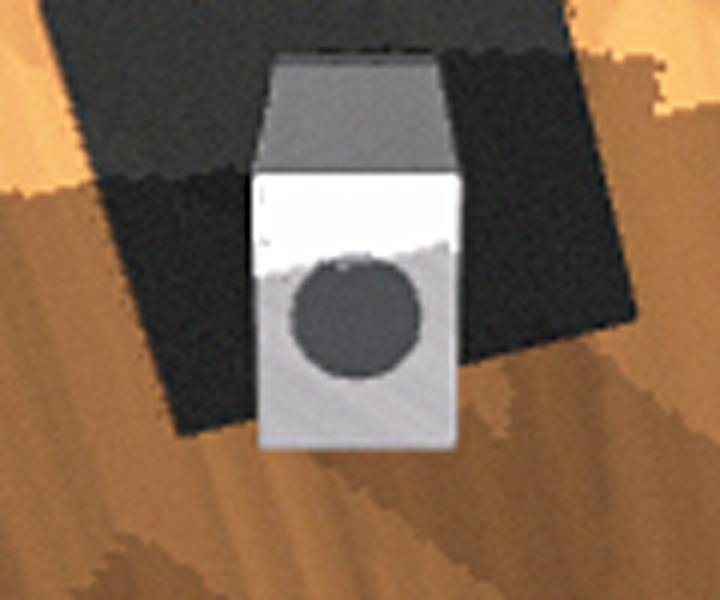

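The cassette stands upright on the mat, with top corners at about (308,171) to (343,217), within 1 px of the prediction. Next I regrip across the 28 mm side.

```bash
python3 -m handwheel '85 0 0 60 0 0 .006;85 0 0 60 0 0 0;85 0 0 19 0 0 0;85 0 0 0 0 0 0'
python3 -m handwheel '0 0 0 0 0 0 0;0 0 0 0 0 0 0;0 0 0 0 0 0 0;0 0 0 0 0 0 0;0 0 0 0 0 0 0'
python3 -m handwheel '0 0 0 -30 0 0 0;0 0 0 -50 0 0 0;0 0 0 -40 0 0 0;0 0 0 0 0 0 0'
python3 - <<'E'
from h import *
q=np.load("mag.npy");t=pose(*q)([[-.024,.058,.19]])[0]
step(*t,q[2]);print(q,get_obs()["opening"],get_obs()["force"])
E
```

```text
t: 19.25
ee_pos: [0.4566, -0.0603, 0.063]
eef_rot: [0.797, 0.604, -0.001, -0.001]
force: [-0.2, 0.2, 0.3]
opening: 0.0847
t: 19.88
ee_pos: [0.4585, -0.0605, 0.0655]
eef_rot: [0.797, 0.603, 0.001, 0.0]
force: [-1.3, 1.0, 7.0]
opening: 0.027
t: 20.38
ee_pos: [0.4596, -0.0607, 0.1873]
eef_rot: [0.797, 0.603, 0.002, 0.002]
force: [0.0, -0.6, -3.6]
opening: 0.0269
tcp [ 0.4596 -0.0607  0.1873] yaw -0.2754 tilt [ 5.4e-03 -7.0e-04 -1.0e+00] shift mm [331.7 -34.   -2.7] wz 0.0011
[ 0.5243647   0.20530036 -0.27643468] 0.026877345320477204 [ 0.01896988 -0.59749017 -3.60864706]
```

```bash
python3 -m handwheel '0 55.3 -5.7 0 0 0 0;0 55.3 -5.7 0 0 0 0;0 55.3 -5.7 0 0 0 0;0 55.3 -5.7 0 0 0 0;0 55.3 -5.7 0 0 0 0'
python3 -m handwheel '0 55.3 -5.7 0 0 0 0;0 0 0 0 0 0 0;0 0 0 12 0 0 0;0 0 0 0 0 0 0'
python3 - <<'E'
from h import *
q=np.load("mag.npy");t=pose(*q)([[-.024,.058,.175]])[0]
step(*t,q[2])
p=shot("wrist")
print([ (d["rect"],d["confidence"]) for d in find_in("magazine",p)])
P=[[s*.048,y,.1] for y in(.087,.029,-.029,-.087) for s in(-1,1)]
print("fins",proj(p,pose(*q)(P)).round(1).tolist())
P=[[-.024+s*.0165,.058+t_*.0225,.06] for s,t_ in((-1,-1),(-1,1),(1,1),(1,-1))]
print("mouth",proj(p,pose(*q)(P)).round(1).tolist())
cv2.imwrite("pics/w4.png",p["img"])
s=shot("top");cv2.imwrite("pics/t4.png",s["img"])
print("top mouth",proj(s,pose(*q)(P)).round(1).tolist())
E
```

```text
t: 21.0
ee_pos: [0.5051, 0.2148, 0.1823]
eef_rot: [0.797, 0.603, -0.001, -0.0]
force: [1.8, -0.5, -3.0]
opening: 0.0271
t: 21.5
ee_pos: [0.5142, 0.2664, 0.1702]
eef_rot: [0.798, 0.603, -0.002, -0.0]
force: [0.2, -0.9, -3.1]
opening: 0.0271
tcp [0.5142 0.2664 0.1702] yaw -0.2768 tilt [-0.0034 -0.002  -1.    ] shift mm [ 2.   2.5 -4.8] wz -0.0004
[]
fins [[294.6, 167.9], [436.9, 168.0], [297.2, 245.2], [428.0, 245.1], [299.5, 310.4], [420.1, 310.2], [301.5, 365.7], [413.1, 365.4]]
mouth [[310.0, 216.2], [309.0, 163.8], [350.5, 163.8], [349.2, 216.2]]
top mouth [[172.3, 263.4], [149.9, 257.7], [155.2, 240.9], [177.4, 246.6]]
```

View pics/w4.png

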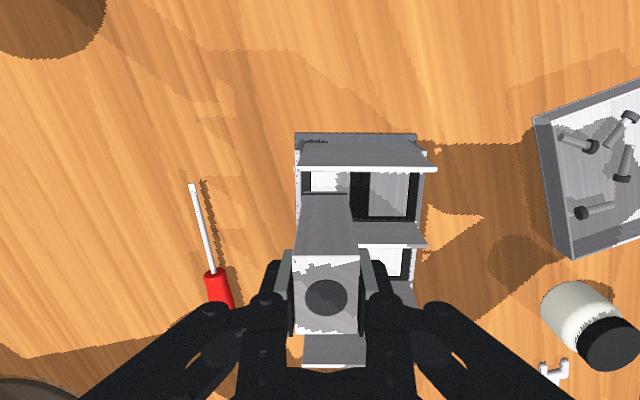

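```bash
python3 - <<'E'
from h import *
p=shot("wrist");o=get_obs()
M=R.from_quat(o["eef_rot"]).as_matrix()
# cassette in tool frame: top face at z = .0625-.09
P=[o["ee_pos"]+M@np.array([s*.02,t*.014,.0625-.09]) for s,t in((1,-1),(1,1),(-1,1),(-1,-1))]
print("cass top pred",((proj(p,P)-[270,230])*4).round(0).tolist())
a=cv2.resize(p["img"][230:350,270:380],None,fx=4,fy=4,interpolation=cv2.INTER_CUBIC)
s=cv2.imread("pics/t4.png");b=cv2.resize(s[195:295,135:260],None,fx=3.2,fy=4.8,interpolation=cv2.INTER_CUBIC)
b=cv2.resize(s[200:300,135:225],None,fx=4,fy=4,interpolation=cv2.INTER_CUBIC);b=cv2.copyMakeBorder(b,0,80,0,0,0)
cv2.imwrite("pics/c5.png",np.hstack([a,b]))
s=shot("top");q=np.load("mag.npy")
Q=[[x*.048,y,.1] for y in(.085,.089,.027,.031,-.031,-.027,-.089,-.085) for x in(-1,1)]
print("fins in right panel",((proj(s,pose(*q)(Q))-[135,200])*4).round(0).tolist())
E
```

```text
cass top pred [[87.0, 93.0], [368.0, 93.0], [354.0, 414.0], [100.0, 414.0]]
fins in right panel [[13.0, 241.0], [76.0, 39.0], [4.0, 238.0], [68.0, 37.0], [133.0, 272.0], [195.0, 69.0], [125.0, 270.0], [187.0, 67.0], [255.0, 303.0], [315.0, 99.0], [246.0, 301.0], [306.0, 97.0], [377.0, 335.0], [435.0, 130.0], [368.0, 333.0], [426.0, 128.0]]
```

View pics/c5.png

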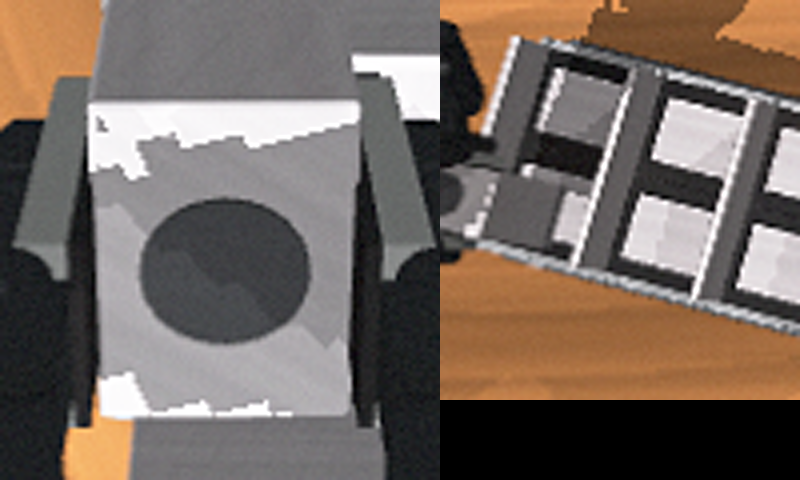

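The wrist camera bias is about 1 mm: the held cassette sits 1–1.5 px off its prediction. The top camera agrees with the magazine fit to about 1 mm, so I'll correct by half and lower.

```bash
python3 -m handwheel '0 2.5 3 0 0 0 0;0 0 0 0 0 0 0;0 0 0 20 0 0 0;0 0 0 10 0 0 0;0 0 0 0 0 0 0'
python3 - <<'E'
from h import *
q=np.load("mag.npy");t=pose(*q)([[-.0235,.0585,.1225]])[0]
step(*t,q[2]);print(get_obs()["force"])
E
```

```text
t: 22.38
ee_pos: [0.5183, 0.2694, 0.1416]
eef_rot: [0.797, 0.603, -0.001, -0.0]
force: [-0.4, 0.6, -3.2]
opening: 0.0269
tcp [0.5183 0.2694 0.1416] yaw -0.2754 tilt [-1.7e-03 -9.0e-04 -1.0e+00] shift mm [-1.5 -0.2 19.1] wz 0.001
[-0.35209751  0.57822017 -3.18384575]
```

```bash
python3 -m handwheel '0 -1.2 0 12 0 0 0;0 0 0 5 0 0 0;0 0 0 0 0 0 0'
python3 -c "
from h import *
q=np.load('mag.npy');step(*pose(*q)([[-.0235,.0585,.1225]])[0],q[2])"
python3 -m handwheel '0 0 0 4 0 0 0;0 0 0 0 0 0 0'
python3 -m handwheel '0 0 0 4 0 0 0;0 0 0 0 0 0 0'
python3 -c "
from h import *
q=np.load('mag.npy');step(*pose(*q)([[-.0235,.0585,.0825]])[0],q[2])"
```

```text
t: 22.75
ee_pos: [0.5183, 0.2683, 0.1249]
eef_rot: [0.798, 0.603, -0.0, -0.0]
force: [0.1, -0.0, -3.5]
opening: 0.0271
tcp [0.5183 0.2683 0.1249] yaw -0.2755 tilt [-9.e-04 -5.e-04 -1.e+00] shift mm [-0.5 -0.4  2.4] wz 0.0009
t: 23.0
ee_pos: [0.5187, 0.2686, 0.1216]
eef_rot: [0.797, 0.603, 0.0, 0.0]
force: [0.4, 0.9, -1.9]
opening: 0.0268
t: 23.25
ee_pos: [0.5186, 0.2685, 0.1173]
eef_rot: [0.798, 0.603, 0.0, 0.0]
force: [0.0, 1.0, -0.9]
opening: 0.027
tcp [0.5186 0.2685 0.1173] yaw -0.2755 tilt [ 0.  0. -1.] shift mm [-0.8 -0.7 34.8] wz 0.0009
```

```bash
python3 -m handwheel '0 0 0 4 0 0 0;0 0 0 4 0 0 0;0 0 0 0 0 0 0'
python3 -m handwheel '0 0 0 5 0 0 0;0 0 0 5 0 0 0;0 0 0 0 0 0 0'
python3 -m handwheel '0 0 0 5 0 0 0;0 0 0 5 0 0 0;0 0 0 0 0 0 0'
```

```text
t: 23.62
ee_pos: [0.5184, 0.2684, 0.109]
eef_rot: [0.798, 0.603, -0.0, -0.0]
force: [-0.2, -0.4, -2.8]
opening: 0.0271
t: 24.0
ee_pos: [0.5184, 0.2684, 0.0989]
eef_rot: [0.798, 0.603, -0.0, -0.0]
force: [-0.3, 0.3, -2.4]
opening: 0.0269
t: 24.38
ee_pos: [0.5184, 0.2685, 0.0889]
eef_rot: [0.797, 0.603, -0.0, -0.0]
force: [-0.4, 0.0, -2.5]
opening: 0.0269
```

```bash
python3 -m handwheel '0 0 0 3 0 0 0;0 0 0 2 0 0 0;0 0 0 0 0 0 0'
python3 -m handwheel '0 0 0 1.5 0 0 0;0 0 0 0 0 0 0'
python3 -m handwheel '0 0 0 1 0 0 0;0 0 0 0 0 0 0'
```

```text
t: 24.75
ee_pos: [0.5185, 0.2685, 0.0843]
eef_rot: [0.797, 0.603, -0.0, -0.0]
force: [-1.4, 0.1, -1.0]
opening: 0.0269
t: 25.0
ee_pos: [0.5185, 0.2685, 0.0829]
eef_rot: [0.797, 0.603, -0.0, -0.0]
force: [-0.8, 0.2, -1.2]
opening: 0.0271
t: 25.25
ee_pos: [0.5186, 0.2685, 0.0825]
eef_rot: [0.798, 0.603, 0.0, -0.0]
force: [-2.2, -0.8, 3.5]
opening: 0.0275
```

```bash
python3 -m handwheel '85 0 0 0 0 0 0;85 0 0 0 0 0 0;85 0 0 0 0 0 0;85 0 0 0 0 0 0'
python3 -m handwheel '85 0 0 -30 0 0 0;85 0 0 -60 0 0 0;85 0 0 -60 0 0 0;85 -50 0 0 0 0 0;85 0 0 0 0 0 0'
python3 - <<'E'
from h import *
p=shot("wrist");q=np.load("mag.npy")
P=[[-.024+s*.014,.058+t*.02,.11] for s,t in((-1,-1),(-1,1),(1,1),(1,-1))]
print("top face pred",proj(p,pose(*q)(P)).round(1).tolist(),get_obs()["force"])
cv2.imwrite("pics/w6.png",p["img"])
E
```

```text
t: 25.75
ee_pos: [0.5186, 0.2685, 0.0819]
eef_rot: [0.797, 0.603, 0.0, 0.0]
force: [0.5, 0.4, -0.7]
opening: 0.0846
t: 26.38
ee_pos: [0.5047, 0.2186, 0.2334]
eef_rot: [0.798, 0.602, 0.001, 0.0]
force: [0.1, 0.0, -1.4]
opening: 0.0852
top face pred [[307.3, 153.6], [306.3, 103.6], [341.7, 103.5], [341.1, 153.5]] [-0.63856333 -0.07099033 -0.39016742]
```

View pics/w6.png

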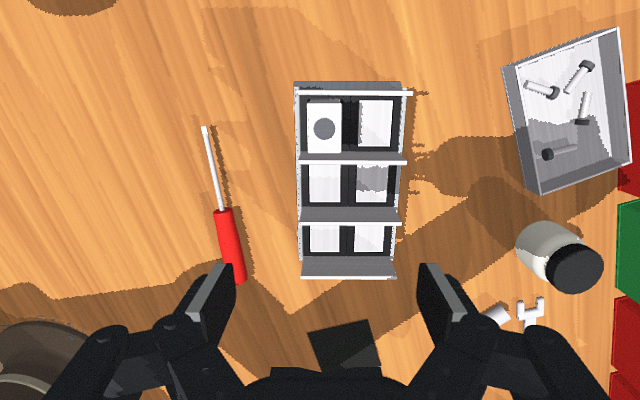

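The cassette stands in the pocket. Its top face spans about (307,103) to (341,153), matching the seated prediction.

```bash
python3 -c "
from bench import *
print(sign_off())"
```

```text
the job is handed in; nothing more can be done
None
```

The cassette is fully home in the one empty magazine pocket and let go, and the job is handed in at about 26.5 s of the 64 s allowed. No verdict was reported.

- **Finding the pocket:** I pressed on five of the six floors with closed fingers. Four were rigid at z = 60 mm, pushing back with 12 to 34 N. The fifth, at (−24, +58) mm of the magazine, sank about 10 mm under about 1.1 N, so I left the sixth unpressed. The 34 N press was firmer than the light press you asked for, but below the limits.
- **Moving the cassette:** I lifted it by its ends from the dock, stood it upright on the mat and let go. A wrist picture showed it standing there. I then took it again across its 28 mm side and lowered it into that pocket.
- **Last checks:**
  - The foot met its stop with the tool within 0.5 mm of the computed seated height.
  - Sideways forces stayed at about 2 N or less on the way in.
  - In the final wrist picture the top face lies where a seated cassette should be, to about a pixel, and the gripper is clear with about zero force.
- **Small disagreement:** The wrist camera read about 1 mm off where the gripper held the cassette, and the top camera disagreed with the wrist camera by a similar amount. I corrected by half, which was enough for the 2.5 mm clearance.
- **Bystanders:** No move went near the spray can or the grease jar. The jar still stands upright in the last picture. The can is not in that picture, and I did not measure either one again at the end.

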